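# Switch a sampling selector to the blue-lidded cup

### The job

The sampling selector is parked between its two sample cups: pull its sprung knob up out of the park socket, turn it towards the cup with the blue lid and let it drop fully home into the socket on that side. The sockets are hidden under the knob and do not lie exactly in line with the cups, so feel for the drop gently and never force the knob against a socket wall. Leave the cups and everything round the selector where they stand, and let go of the knob at the end.

Things in the scene. Friction and masses are not known exactly. Their poses are not given: they have to be found in the camera images.
- selector: Fixed sampling selector: grey base plate 200 x 320 mm (top 16 mm above the table), in its middle an aluminium turret (80 mm across, top 50 mm above the table) that carries the knob, and two white cup seats (76 mm across, rims 28 mm above the table), 125 mm from the knob's axis at 65 degrees left and right of x. Origin on the knob's axis at table height; x points as the knob does when parked, z up.
- crown (a point): Point on the knob's axis at the turret's top, 50 mm above the table. Round it, hidden under the knob, are three sockets with flat land 8 mm higher between them: park (along the selector's x) and one on each cup's side, within 0.25 rad either way of the line from the axis to the seat's centre; where exactly is hidden and differs for the two. The pin (6 mm, 24 mm off the axis) has 1 mm play each side.
- knob: Black selector knob: round skirt (68 mm across, top 72 mm above the table when seated), on it an upright bar grip 50 mm long, 14 mm wide, 34 mm tall, its top 106 mm above the table when seated. Origin on the axis, at table height when seated (rises with the knob); x along the bar towards the white pointer, z up. Turns up to 1.65 rad either way from park. A spring draws it down: 8 N seated, 10 N fully pulled.
- knob_grip (a point): Centre of the bar grip, on the knob's axis, 92 mm above the table when seated, 14 mm below the bar's top, 20 mm above the skirt. In a socket the knob cannot turn; pulled up over 8 mm it turns freely; let down between sockets its pin slides on the land, and its spring drops it 8 mm when it comes over a socket, even with the bar only loosely enclosed.
- pointer_tip (a point): Tip of the knob's white pointer, 49 mm from the axis, at the height of the skirt's top. Pressing the pin on socket walls or land with more than 40 N (about 1 N m of twist when seated) counts as forcing the knob.
- lift (a joint): How far the knob is pulled up, m: 0 fully home in a socket, 0.008 resting on the land between sockets, 0.014 at its upper stop.
- cup_blue: Sample cup with a blue screw lid, 57 mm across and 68 mm tall, standing loose in one of the two seats (left or right varies). Origin at the centre of its underside.
- cup_orange: Sample cup with an orange screw lid, same size, in the other seat. Origin at the centre of its underside.
- timer: White countdown timer lying on the table, 62 x 62 x 20 mm; bystander. Origin at the centre of its underside.
- strip_pot: Small white bottle with blue cap, 42 mm across, 102 mm tall; bystander. Origin at the centre of its underside.
- slide_box: Blue slide box, 37 x 85 x 30 mm, lying on the table; bystander. Origin at the centre of its underside.
Mind the look-alikes: they are no part of the job. What is shaped like the cup_blue but pink or purple is not meant.

How it is judged:
By the outcome, as a careful person would: the job done as asked, in the order asked, and still so for the second after the job is handed in, with the robot touching nothing.
It also fails if it takes over 53 s, if anything falls off the work surface, if the arm or the gripper's body presses on something with over 40 N, if the wrist force passes 120 N, or if a joint passes its speed limit or range.

### The arm

A 6-joint arm with a two-finger parallel gripper is mounted at the origin on a cart in front of the work surface, level with it; the furniture and walls round the work are solid. World frame = base frame: x ahead of the robot, y to its left, z up, the work surface at z = 0. Lengths are in m, angles in rad, forces in N, time in s.
With the tool pointing down it reaches from about 0.35 to 0.975 m from the base axis. Payload 4.9 kg.
Tool frame: the origin (TCP) lies midway between the tips of the shut fingers; the grasp point (between the pads) lies 19 mm behind it; z points along the fingers, y is the line along which they close (so a half turn about z gives the same grasp; the last joint's range is limited). The gripper opens to 85 mm and grips with 20 to 120 N. Pads are 22 mm wide; open, the fingers measure 114 mm over their backs; the gripper's body (76 mm by 85 mm) begins 54 mm behind the grasp point. The pads swing forward as they close: fully open they stand 13 mm farther back than shut.
Start: joints at [-1.322, 0.053, 1.613, -0, 1.476, -0.119], TCP at [0.225, -0.583, 0.231] pointing down, gripper open.
Joint ranges: [-3.01, 3.01], [-1.01, 2.22], [0.06, 2.58], [-1.02, 4.17], [0.09, 2.62], [-3.14, 3.14]. Speed limits (rad/s): [2.57, 2.57, 3.14, 3.14, 3.14, 3.14].

### API

Orientations are given as a unit quaternion [w, x, y, z].
In Python, from plant import state, grab_frame, job_done, cut_out, place_of gives the robot as it stands.
- The arm moves only by the tool jog_arm, never from a script. Its argument "motion" is text: rows parted by semicolons, each of 7 numbers parted by spaces: the opening in per cent of the stroke, from 0 (shut) to 100 (fully open), then the shift along the tool's x, y, z as a fraction of full scale, then the turn, a rotation vector about the tool's x, y, z as a fraction of full scale. A call has exactly 5 rows; each row is the pose to reach, as a shift and turn from the pose commanded when the call began, along the tool's axes at that moment; what a row does not reach only later rows make up. Full scale, the value 1, is 50 cm for a shift and 1.5 rad for a turn. A row lasts 1/8 s, in which the tool goes at most 62.5 mm and 10.7 degrees, less where a joint would pass 70% of its speed; a pose out of reach is approached as far as the arm can. A call with a number of a shift or a turn outside -1 to 1 is refused whole. A call with a gripper value outside its range is refused whole. The fingers move at their own pace and stop on an object; the grip force is fixed at half the most. Time passes only in rows, so rows that repeat a pose let the fingers close, or fill a call up. It gives the time, the measured TCP pose, the force, the opening and the grip force at its end, in the units of the state.
- state(): the state, without advancing time (a new reading comes with each control period).
- grab_frame(name): name is "side" or "top" or "wrist"; returns a dict with "color" (480x640x3 uint8, red, green, blue), "range_z" (480x640 float32, m along the optical axis (not along the pixel's ray), 0 where there is no reading), "intrinsics" (3x3 intrinsics, pixels), "world_from_camera" (4x4, takes a point from camera to world coordinates). Camera axes: x right, y up, looking along -z (the intrinsics and any distortion apply to the point x, -y, -z); pixel columns grow to the right and rows downward; lengths in m; the calibration is good to about 2 mm. The wrist camera is an equidistant fisheye: a pixel r from the principal point sees the ray r / f radians off the axis. A picture is of the moment at which its call begins.
- job_done(): hands the job in; it is judged then, once.
Trained networks look in the newest picture that a camera, given by its name, has taken for a name from the list of things; names that differ only in an ending like _2 or _b are one class to them, and where a whole thing is asked for, a point or a joint stands for the part that bears it (a point fixed in the world has none). Each returns a list of dicts, best first, with "p" (0 to 1); they miss things now and then, are a little off and sometimes report something else, mostly with a low value. They report only what shows in the picture. A call takes as long as a camera call. They do not tell look-alikes from the thing itself.
- cut_out(camera, thing): "pixels" (480x640 bool, what is visible of it).
- place_of(camera, thing): "at" ([x, y, z] in m, in world coordinates, good to about 4 mm: a listed point, or the origin of a listed thing).
The state is a dict: "time": time; "joint_pos": joint angles; "joint_vel": joint speeds; "joint_efforts": joint torques, N m; "tool_pos": TCP position; "tool_rot": TCP orientation; "contact_force": force on the tool from outside, world axes, zero at the start; "ft_torque": the same for the moment, N m; "gripper_width": opening from 0.0 (shut) to 1.0 (fully open); "grasp_force": force on a finger pad.
Only numpy, scipy, OpenCV 4.12 (cv2) and the standard library are available. Lean on these libraries where they do the work, as an engineer would, in place of code of your own. Each camera call takes 0.05 s, during which the arm holds its last target. There are 200 camera calls.

## Working session

There is one attempt and no reset: what is moved stays moved. The work goes in short steps, Python scripts to look and compute and a tool call to move; the robot and the scene stay as the last step left them, time stands still between calls to the robot, and variables do not carry over. Pictures are saved under pics/ and viewed, at most 10 in all, crops included, and the job is handed in when it is done.

Besides the shell and the picture viewer there is one more tool, called as name(argument=value, ...), one argument or row to a line, values as JSON. jog_arm: Moves the arm, as the interface text tells. Shift numbers are shares of 50 cm and turn numbers shares of 1.5 rad, none past 1 either way. Its arguments: {"type":"object","properties":{"motion":{"type":"string"}},"required":["motion"]}

```bash
mkdir -p pics
cat > m.py <<'E'
import numpy as np,cv2
from plant import *
E
python3 - <<'E'
from m import *
s=state();print({k:np.round(v,3) for k,v in s.items()})
ims=[]
for c in ["top","side"]:
    f=grab_frame(c);ims.append(f["color"][:,:,::-1])
    for t in ["knob","crown","knob_grip","pointer_tip","cup_blue","cup_orange","selector","strip_pot","timer","slide_box"]:
        print(c,t,[(np.round(r["at"],3),round(r["p"],2)) for r in place_of(c,t)[:3]])
    cv2.imwrite(f"pics/{c}.png",ims[-1])
E
```

```text
{'time': np.float64(0.0), 'joint_pos': array([-1.322,  0.053,  1.614,  0.   ,  1.476, -0.119]), 'joint_vel': array([-0.002, -0.002, -0.002, -0.002, -0.001,  0.001]), 'joint_efforts': array([ 1.0000e-03, -3.9368e+01, -3.7017e+01, -0.0000e+00,  7.0000e-03,
       -0.0000e+00]), 'tool_pos': array([ 0.225, -0.583,  0.23 ]), 'tool_rot': array([-0.001,  0.983,  0.183, -0.   ]), 'contact_force': array([-0.196,  0.025, -0.517]), 'ft_torque': array([-0.037,  0.004, -0.02 ]), 'grasp_force': np.float64(0.0), 'gripper_width': np.float64(1.002)}
top knob [(array([ 0.542, -0.046, -0.006]), 0.92)]
top crown [(array([ 0.54 , -0.045,  0.045]), 0.71), (array([ 0.645,  0.372, -0.001]), 0.3)]
top knob_grip [(array([ 0.541, -0.041,  0.091]), 0.71), (array([ 0.542, -0.043, -0.006]), 0.17)]
top pointer_tip [(array([ 0.591, -0.038,  0.07 ]), 0.93)]
top cup_blue [(array([ 0.596, -0.373, -0.   ]), 0.85), (array([ 0.621, -0.15 ,  0.02 ]), 0.78), (array([ 0.577, -0.28 , -0.004]), 0.54)]
top cup_orange []
top selector [(array([ 0.54, -0.04,  0.  ]), 0.8)]
top strip_pot [(array([0.643, 0.372, 0.   ]), 0.65)]
top timer [(array([0.413, 0.376, 0.003]), 0.9)]
top slide_box [(array([ 0.675, -0.5  ,  0.002]), 0.75)]
side knob [(array([0.414, 0.374, 0.   ]), 0.73), (array([ 0.673, -0.499,  0.003]), 0.37)]
side crown [(array([ 0.545, -0.045,  0.05 ]), 0.97)]
side knob_grip [(array([ 0.54 , -0.046,  0.095]), 0.58)]
side pointer_tip [(array([ 0.591, -0.033,  0.069]), 0.62)]
side cup_blue [(array([ 0.578, -0.277,  0.002]), 0.8), (array([ 0.592, -0.374,  0.   ]), 0.74), (array([ 0.617, -0.145,  0.017]), 0.61)]
side cup_orange [(array([0.571, 0.08 , 0.014]), 0.58)]
side selector [(array([ 0.545, -0.049,  0.002]), 0.63)]
side strip_pot [(array([0.648, 0.366, 0.001]), 0.58)]
side timer [(array([ 0.617, -0.144,  0.015]), 0.6), (array([0.413, 0.371, 0.001]), 0.55)]
side slide_box [(array([ 0.671, -0.5  ,  0.002]), 0.47)]
```

View pics/top.png

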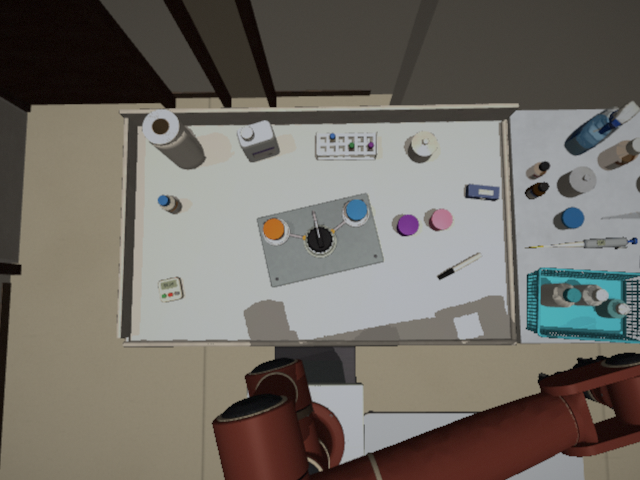

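View pics/side.png

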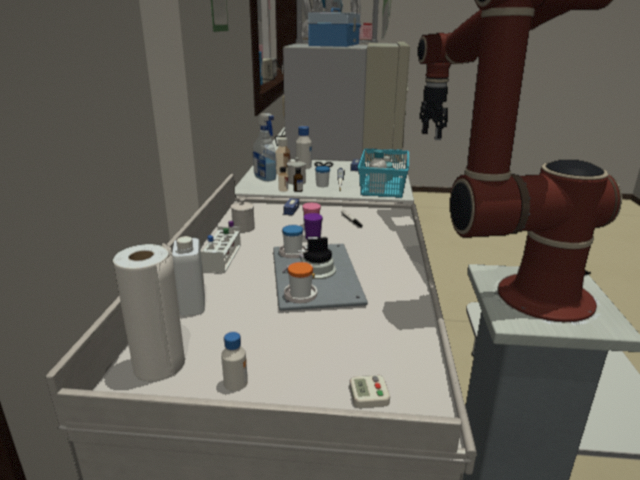

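The top view shows the blue lid at (356,210), on the robot's right, and the orange one at (274,231). The knob is at (320,240) with its pointer towards (315,213). The side view agrees. I'm moving above the knob.

jog_arm(
  motion="60 0.979 -0.776 0 0 0 0; 60 0.979 -0.776 0 0 0 0; 60 0.979 -0.776 0 0 0 0; 60 0.979 -0.776 0 0 0 0; 60 0.979 -0.776 0 0 0 0",
)

```text
time: 1.72
tool_pos: [0.3842, -0.3122, 0.2316]
tool_rot: [0.0, 0.983, 0.183, 0.0]
contact_force: [1.0, -0.4, -0.7]
gripper_width: 0.602
grasp_force: 0.0
```

```bash
cat >> m.py <<'E'
from scipy.spatial.transform import Rotation as R
def pose():
    s=state();q=s["tool_rot"];return np.array(s["tool_pos"]),R.from_quat([q[1],q[2],q[3],q[0]])
def jog(p,yaw):
    "shift (fraction) and turn (fraction) in tool axes to pointing-down pose, tool x at yaw"
    t,r=pose();tr=R.from_euler('z',yaw)*R.from_euler('x',np.pi)
    print("yaw",round(np.arctan2(*r.as_matrix()[[1,0],0]),4),"shift",np.round(r.inv().apply(np.array(p)-t)/.5,4),"turn",np.round((r.inv()*tr).as_rotvec()/1.5,4))
E
python3 - <<'E'
from m import *
s=state();print(s["time"],s["joint_vel"]);jog([.542,-.045,.23],.2)
E
```

```text
1.725 [ 0.94818725 -0.26809992  0.21818051  0.00183926  0.04548277  0.9351458 ]
yaw 0.3673 shift [ 0.4866 -0.3855  0.0031] turn [ 0.0005 -0.0004  0.1115]
```

jog_arm(
  motion="60 0.487 -0.386 0 0 0 0.1115; 60 0.487 -0.386 0 0 0 0.1115; 60 0.487 -0.386 0 0 0 0.1115; 60 0.487 -0.386 0 0 0 0.1115; 60 0.487 -0.386 0 0 0 0.1115",
)

```text
time: 2.35
tool_pos: [0.5412, -0.046, 0.2317]
tool_rot: [0.0, 0.995, 0.1, 0.001]
contact_force: [0.3, -0.6, 0.2]
gripper_width: 0.598
grasp_force: 0.0
```

Run:
```python
from m import *
grab_frame("wrist");f=grab_frame("wrist");cv2.imwrite("pics/w1.png",f["color"][:,:,::-1])
print(f["intrinsics"],f["world_from_camera"])
for t in ["knob","crown","knob_grip","pointer_tip","cup_blue","cup_orange","selector"]:
    print(t,[(np.round(r["at"],4),round(r["p"],2)) for r in place_of("wrist",t)[:3]])
jog([.542,-.045,.23],.2);print(state()["contact_force"])
```

```text
[[371.64829954   0.         320.12501566]
 [  0.         371.64829954 242.34309515]
 [  0.           0.           1.        ]] [[ 0.20525058  0.92850119  0.30944746  0.6238833 ]
 [-0.9786969   0.19632036  0.0600891  -0.02397493]
 [-0.00495804 -0.31518859  0.94901611  0.37412843]
 [ 0.          0.          0.          1.        ]]
knob [(array([ 0.5473, -0.0446, -0.0018]), 0.78)]
crown [(array([ 0.5414, -0.0456,  0.0472]), 0.68)]
knob_grip [(array([ 0.5448, -0.0422,  0.093 ]), 0.95)]
pointer_tip [(array([ 0.5926, -0.0311,  0.0732]), 0.77), (array([0.6446, 0.371 , 0.0032]), 0.63)]
cup_blue [(array([ 0.5807, -0.282 ,  0.0006]), 0.97), (array([ 5.933e-01, -3.665e-01, -4.000e-04]), 0.93), (array([ 0.6173, -0.1434,  0.0158]), 0.79)]
cup_orange [(array([0.5694, 0.0766, 0.0178]), 0.56)]
selector [(array([ 0.5403, -0.0412, -0.0021]), 0.97), (array([ 0.4103,  0.3783, -0.0009]), 0.56)]
yaw 0.1984 shift [ 0.0057 -0.0074  0.0027] turn [ 0.0001 -0.     -0.0011]
[-0.11381917  0.79685075 -0.44607774]
```

View pics/w1.png

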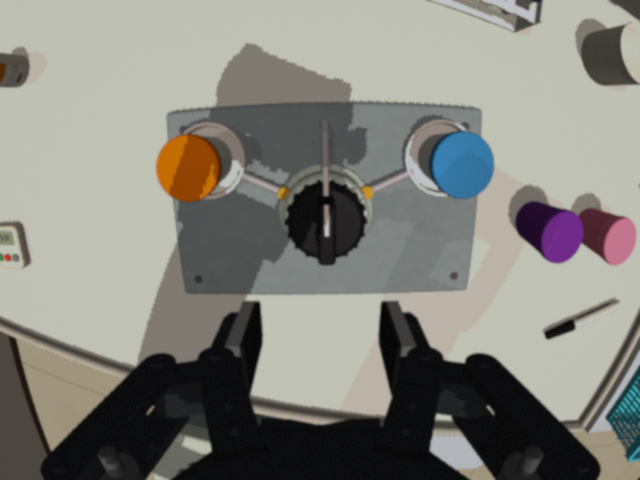

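The wrist view shows the bar at about (327,232), nearly vertical in the image, with blue on the right at (462,165) and orange on the left at (188,168). Next I'll measure the bar from depth and the plate's yaw.

```bash
cat >> m.py <<'E'
def cloud(f):
    K=f["intrinsics"];v,u=np.mgrid[:480,:640];x=(u-K[0,2])/K[0,0];y=(v-K[1,2])/K[1,1]
    r=np.hypot(x,y)+1e-9;k=np.tan(r)/r;z=f["range_z"];T=f["world_from_camera"]
    P=np.stack([x*k*z,-y*k*z,-z],-1)@T[:3,:3].T+T[:3,3];P[z==0]=9
    return P
E
python3 - <<'E'
from m import *
f=grab_frame("wrist");P=cloud(f)
d=np.hypot(P[...,0]-.542,P[...,1]+.045)
for lo,hi in((.098,.112),(.101,.112)):
    Q=P[(d<.04)&(P[...,2]>lo)&(P[...,2]<hi)];(c,wh,a)=cv2.minAreaRect((Q[:,:2]*1000).astype(np.float32))
    print(len(Q),c,wh,a,np.median(Q[:,2]))
M=(abs(P[...,2]-.016)<.006)&(d<.2)
M=cv2.morphologyEx(M.astype(np.uint8),cv2.MORPH_OPEN,np.ones((3,3)))>0
print(cv2.minAreaRect((P[M][:,:2]*1000).astype(np.float32)))
cs=[]
for n in("blue","orange"):
    h=cv2.cvtColor(f["color"],cv2.COLOR_RGB2HSV);hue=(abs(h[...,0]-(105 if n=="blue" else 12))<10)&(h[...,1]>120)
    Q=P[hue&(d<.16)&(d>.08)&(P[...,2]>.08)];c,r=cv2.minEnclosingCircle((Q[:,:2]*1000).astype(np.float32));print(n,c,r,np.median(Q[:,2]),len(Q));cs.append(c)
e=np.array(cs[1])-cs[0];print("sel yaw from cups",np.arctan2(-e[0],e[1]))
E
```

```text
1161 (543.0731201171875, -44.22783279418945) (48.75953674316406, 14.190690040588379) 12.724132537841797 0.10542282240939838
1155 (543.0731201171875, -44.22783279418945) (48.75953674316406, 14.190690040588379) 12.724132537841797 0.10542856524856281
((547.5570678710938, -43.54083251953125), (199.8883514404297, 318.73858642578125), 12.703459739685059)
blue (0.0, 0.0) 0.0 nan 0
orange (569.2928466796875, 77.1596450805664) 28.234392166137695 0.08575146016055812 3270
sel yaw from cups -1.4360812821201916
  return _methods._mean(a, axis=axis, dtype=dtype,
  ret = ret.dtype.type(ret / rcount)
```

Run:
```python
from m import *
jog([.5431,-.0442,.078],.222)
```

```text
yaw 0.1984 shift [ 0.008  -0.0085  0.3068] turn [ 0.0001 -0.0001 -0.0157]
```

jog_arm(
  motion="50 0.008 -0.0085 0.1 0 0 -0.0157; 50 0.008 -0.0085 0.2 0 0 -0.0157; 50 0.008 -0.0085 0.27 0 0 -0.0157; 50 0.008 -0.0085 0.307 0 0 -0.0157; 50 0.008 -0.0085 0.307 0 0 -0.0157",
)

```text
time: 3.48
tool_pos: [0.5426, -0.0433, 0.0768]
tool_rot: [-0.0, 0.994, 0.111, -0.001]
contact_force: [0.3, 0.0, -0.3]
gripper_width: 0.504
grasp_force: 0.0
```

Run:
```python
from m import *
jog([.5431,-.0442,.078],.222);s=state();print(s["contact_force"],s["ft_torque"],s["tool_pos"])
```

```text
yaw 0.2232 shift [ 0.0006  0.002  -0.0023] turn [-0.0006  0.0014  0.0008]
[ 0.3237415   0.01448363 -0.31102691] [-0.00246524  0.02295851  0.02867106] [ 0.54258985 -0.04329606  0.07683947]
```

jog_arm(
  motion="30 0 0.001 -0.001 0 0 0; 22 0 0.001 -0.001 0 0 0; 10 0 0.001 -0.001 0 0 0; 10 0 0.001 -0.001 0 0 0; 10 0 0.001 -0.001 0 0 0",
)

```text
time: 4.1
tool_pos: [0.5449, -0.0437, 0.0803]
tool_rot: [0.001, 0.994, 0.112, 0.001]
contact_force: [-0.8, -0.2, 5.3]
gripper_width: 0.151
grasp_force: 60.5
```

Run:
```python
from m import *
for i in range(3):
    grab_frame("wrist") ;s=state();print(s["contact_force"],s["ft_torque"],s["tool_pos"],s["gripper_width"],s["grasp_force"])
P=cloud(grab_frame("wrist"));d=np.hypot(P[...,0]-.543,P[...,1]+.044)
for a,b in((.09,.115),(.066,.082)):
    Q=P[(d<.033)&(P[...,2]>a)&(P[...,2]<b)];print(len(Q),np.median(Q[:,2]))
```

```text
[-0.80688294 -0.64569473  6.76395692] [ 0.03733772  0.14850133 -0.0157232 ] [ 0.54486467 -0.04374106  0.08034118] 0.15571738358226195 60.50146222114563
[-0.38019761  0.30176555  6.15041233] [-0.02628836  0.12571881  0.02221257] [ 0.54487528 -0.04373613  0.0803553 ] 0.14485161848068326 60.502216815948486
[-0.55083333 -0.90403835  6.83291314] [ 0.00483474  0.13232829 -0.03415676] [ 0.544841   -0.04372094  0.08032367] 0.14795088608131804 60.502867698669434
6320 0.10524520834513226
6730 0.0713629263002553
```

jog_arm(
  motion="5 0 0 -0.006 0 0 0; 5 0 0 -0.012 0 0 0; 5 0 0 -0.018 0 0 0; 5 0 0 -0.024 0 0 0; 5 0 0 -0.024 0 0 0",
)

```text
time: 4.92
tool_pos: [0.5443, -0.0437, 0.0892]
tool_rot: [0.001, 0.994, 0.112, 0.002]
contact_force: [7.7, -1.9, -9.7]
gripper_width: 0.153
grasp_force: 58.5
```

```bash
cat >> m.py <<'E'
def look():
    s=state();P=cloud(grab_frame("wrist"));d=np.hypot(P[...,0]-.543,P[...,1]+.044)
    o=[]
    for a,b in((.09,.125),(.066,.089)):
        Q=P[(d<.033)&(P[...,2]>a)&(P[...,2]<b)];o.append((len(Q),round(float(np.median(Q[:,2])),4)))
    print("t",round(s["time"],2),"F",np.round(s["contact_force"],1),"T",np.round(s["ft_torque"],2),"z",o);jog([.5431,-.0442,.078],.222)
E
python3 -c "
from m import *
look()"
```

```text
t 4.92 F [ 7.7 -1.9 -9.7] T [-0.28 -1.4   0.02] z [(7003, 0.1139), (6844, 0.0801)]
yaw 0.224 shift [-0.0027  0.0004  0.0223] turn [ 0.0009 -0.002   0.0013]
```

jog_arm(
  motion="5 0.002 0 -0.005 0 0 0; 5 0.002 0 -0.005 0 0 0; 5 0.002 0 -0.005 0 0 0; 5 0.002 0 -0.005 0 0 0; 5 0.002 0 -0.005 0 0 0",
)

```text
time: 5.6
tool_pos: [0.5445, -0.0436, 0.091]
tool_rot: [0.001, 0.994, 0.112, 0.0]
contact_force: [6.0, -2.8, -10.2]
gripper_width: 0.151
grasp_force: 58.5
```

```bash
python3 -c "
from m import *
look()"
```

```text
t 5.6 F [  6.   -2.8 -10.2] T [-0.5  -1.18  0.01] z [(6905, 0.1156), (6817, 0.0818)]
yaw 0.224 shift [-0.0029  0.0005  0.026 ] turn [ 0.0008 -0.0005  0.0014]
```

jog_arm(
  motion="5 0 0 0 0 0 0.05; 5 0 0 0 0 0 0.11; 5 0 0 0 0 0 0.17; 5 0 0 0 0 0 0.23; 5 0 0 0 0 0 0.27",
)

```text
time: 6.28
tool_pos: [0.5445, -0.0445, 0.091]
tool_rot: [0.001, 0.996, -0.091, 0.001]
contact_force: [5.7, -6.0, -10.2]
gripper_width: 0.155
grasp_force: 58.5
```

```bash
python3 -c "
from m import *
look()"
```

```text
t 6.28 F [  5.7  -6.  -10.2] T [-1.   -1.16  0.05] z [(6891, 0.1156), (6677, 0.0819)]
yaw -0.1843 shift [-0.0029 -0.0003  0.0259] turn [ 0.002  -0.0006 -0.2709]
```

jog_arm(
  motion="5 0.002 0.0015 0 0 0 0.05; 5 0.002 0.0015 0 0 0 0.11; 5 0.002 0.0015 0 0 0 0.17; 5 0.002 0.0015 0 0 0 0.23; 5 0.002 0.0015 0 0 0 0.26",
)

```text
time: 6.95
tool_pos: [0.5443, -0.0455, 0.0905]
tool_rot: [0.002, 0.959, -0.282, -0.0]
contact_force: [3.2, -5.9, -9.9]
gripper_width: 0.149
grasp_force: 58.6
```

```bash
python3 -c "
from m import *
look()"
```

```text
t 6.95 F [ 3.2 -5.9 -9.9] T [-1.12 -0.72  0.05] z [(6921, 0.1151), (6570, 0.0814)]
yaw -0.5734 shift [-0.0035 -0.0011  0.025 ] turn [ 0.0024  0.0008 -0.5303]
```

jog_arm(
  motion="5 0.001 0.001 0.003 0 0 0; 5 0.001 0.001 0.005 0 0 0; 5 0.001 0.001 0.005 0 0 0; 18 0.001 0.001 0.005 0 0 0; 18 0.001 0.001 0.005 0 0 0",
)

```text
time: 7.62
tool_pos: [0.5446, -0.0449, 0.0901]
tool_rot: [0.0, 0.96, -0.282, -0.001]
contact_force: [-2.4, -3.2, -3.0]
gripper_width: 0.18
grasp_force: 2.1
```

```bash
cat >> m.py <<'E'
def bar():
    f=grab_frame("wrist");P=cloud(f);d=np.hypot(P[...,0]-.543,P[...,1]+.044);g=f["color"].max(2)
    h=np.median(P[(d<.026)&(d>0)&(P[...,2]>.09)&(P[...,2]<.118)][:,2])
    return h
E
python3 -c "
from m import *
look();print(bar())
cv2.imwrite('pics/w2.png',grab_frame('wrist')['color'][:,:,::-1])"
```

```text
t 7.62 F [-2.4 -3.2 -3. ] T [-0.39  0.47  0.02] z [(7160, 0.1129), (6520, 0.0791)]
yaw -0.5707 shift [-0.0033  0.0005  0.0242] turn [ 4.000e-04  1.500e-03 -5.285e-01]
0.112625573019117
```

View pics/w2.png

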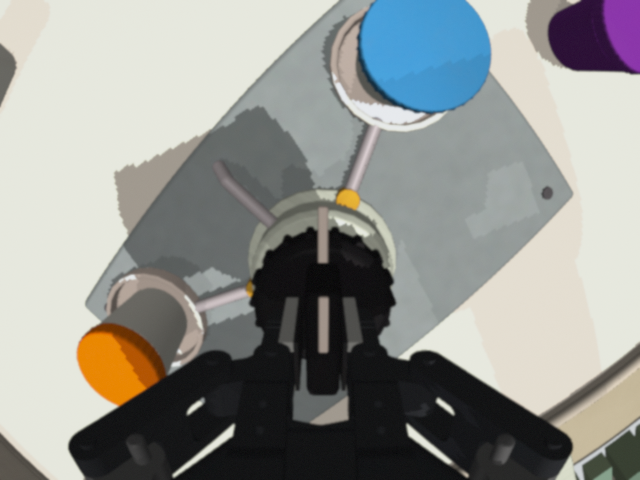

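The pads loosely enclose the bar, which rests on the land. The pointer (322,210) is just short of the blue seat's mark (347,198). Next I sweep gently.

jog_arm(
  motion="18 0 0 0 0 0 0.01; 18 0 0 0 0 0 0.02; 18 0 0 0 0 0 0.03; 18 0 0 0 0 0 0.04; 18 0 0 0 0 0 0.05",
)

```text
time: 8.4
tool_pos: [0.5449, -0.0454, 0.0902]
tool_rot: [0.001, 0.948, -0.317, -0.001]
contact_force: [-3.8, -5.1, -1.9]
gripper_width: 0.181
grasp_force: 3.2
```

```bash
python3 -c "
from m import *
look()"
```

```text
t 8.4 F [-3.8 -5.1 -1.9] T [-0.81  0.6   0.02] z [(7178, 0.1129), (6334, 0.0791)]
yaw -0.6464 shift [-0.0043  0.0002  0.0244] turn [ 0.0012  0.0008 -0.5789]
```

jog_arm(
  motion="18 0 0.0015 0 0 0 0.007; 18 0 0.0015 0 0 0 0.014; 18 0 0.0015 0 0 0 0.021; 18 0 0.0015 0 0 0 0.028; 18 0 0.0015 0 0 0 0.03",
)

```text
time: 9.07
tool_pos: [0.5449, -0.0456, 0.0902]
tool_rot: [0.0, 0.941, -0.339, -0.0]
contact_force: [-2.8, -3.7, -2.9]
gripper_width: 0.179
grasp_force: 5.1
```

```bash
python3 -c "
from m import *
look()"
```

```text
t 9.07 F [-2.8 -3.7 -2.9] T [-0.75  0.5   0.15] z [(7163, 0.1129), (6314, 0.0791)]
yaw -0.6912 shift [-0.0045  0.0001  0.0245] turn [ 4.000e-04  2.000e-04 -6.088e-01]
```

jog_arm(
  motion="18.5 0 0.0015 0 0 0 0.007; 18.5 0 0.0015 0 0 0 0.014; 18.5 0 0.0015 0 0 0 0.021; 18.5 0 0.0015 0 0 0 0.028; 18.5 0 0.0015 0 0 0 0.03",
)

```text
time: 9.75
tool_pos: [0.5447, -0.0459, 0.0903]
tool_rot: [-0.0, 0.933, -0.36, 0.0]
contact_force: [0.4, -2.0, -4.1]
gripper_width: 0.185
grasp_force: 4.0
```

```bash
python3 -c "
from m import *
look()"
```

```text
t 9.75 F [ 0.4 -2.  -4.1] T [-0.33  0.06  0.13] z [(7202, 0.1128), (6262, 0.0791)]
yaw -0.7362 shift [-0.0047 -0.0004  0.0246] turn [-2.000e-04 -2.000e-04 -6.388e-01]
```

jog_arm(
  motion="18.5 0 0.0005 0.003 0 0 0.007; 18.5 0 0.0005 0.003 0 0 0.014; 18.5 0 0.0005 0.003 0 0 0.021; 18.5 0 0.0005 0.003 0 0 0.028; 18.5 0 0.0005 0.003 0 0 0.03",
)

```text
time: 10.42
tool_pos: [0.5447, -0.0462, 0.0892]
tool_rot: [-0.0, 0.925, -0.381, 0.0]
contact_force: [-2.9, -0.6, 4.2]
gripper_width: 0.182
grasp_force: 4.4
```

```bash
python3 -c "
from m import *
look()"
```

```text
t 10.43 F [-2.9 -0.6  4.2] T [0.03 0.47 0.09] z [(7266, 0.1119), (6242, 0.0781)]
yaw -0.7814 shift [-0.0051 -0.0007  0.0222] turn [-1.000e-04 -5.000e-04 -6.689e-01]
```

jog_arm(
  motion="19 0 0 0 0 0 0.005; 19 0 0 0 0 0 0.01; 19 0 0 0 0 0 0.015; 19 0 0 0 0 0 0.02; 19 0 0 0 0 0 0.02",
)

```text
time: 11.1
tool_pos: [0.5446, -0.0463, 0.0887]
tool_rot: [-0.0, 0.919, -0.394, 0.0]
contact_force: [1.1, -0.2, 0.3]
gripper_width: 0.19
grasp_force: 3.9
```

```bash
python3 -c "
from m import *
look()"
```

```text
t 11.1 F [ 1.1 -0.2  0.3] T [-0.21 -0.24  0.07] z [(7418, 0.1118), (6256, 0.078)]
yaw -0.8109 shift [-0.005  -0.0007  0.0214] turn [ 0.000e+00 -4.000e-04 -6.886e-01]
```

jog_arm(
  motion="19 0 0 0 0 0 0.005; 19 0 0 0 0 0 0.01; 19 0 0 0 0 0 0.015; 19 0 0 0 0 0 0.02; 19 0 0 0 0 0 0.025",
)

```text
time: 11.78
tool_pos: [0.544, -0.0461, 0.0886]
tool_rot: [0.0, 0.911, -0.412, -0.0]
contact_force: [-1.1, -0.3, 0.1]
gripper_width: 0.191
grasp_force: 0.4
```

```bash
python3 -c "
from m import *
look()"
```

```text
t 11.78 F [-1.1 -0.3  0.1] T [-0.04  0.16  0.01] z [(7052, 0.1056), (6536, 0.0715)]
yaw -0.8491 shift [-0.0041 -0.0011  0.0212] turn [ 1.00e-04  7.00e-04 -7.14e-01]
```

The knob has dropped home: its height is back to the seated value. I'll open and retreat upwards.

jog_arm(
  motion="30 0 0 0 0 0 0; 45 0 0 0 0 0 0; 45 0 0 -0.02 0 0 0; 45 0 0 -0.1 0 0 0; 45 0 0 -0.2 0 0 0",
)

```text
time: 12.45
tool_pos: [0.5436, -0.046, 0.1893]
tool_rot: [0.0, 0.911, -0.412, -0.001]
contact_force: [0.1, 0.3, 0.9]
gripper_width: 0.451
grasp_force: 0.0
```

jog_arm(
  motion="45 0 0 -0.1 0 0 0; 45 0 0 -0.15 0 0 0; 45 0 0 -0.15 0 0 0; 45 0 0 -0.15 0 0 0; 45 0 0 -0.15 0 0 0",
)

```text
time: 13.08
tool_pos: [0.5434, -0.046, 0.2615]
tool_rot: [0.0, 0.911, -0.412, -0.002]
contact_force: [0.0, -0.6, -0.3]
gripper_width: 0.451
grasp_force: 0.0
```

Run:
```python
from m import *
f=grab_frame("wrist");P=cloud(f);cv2.imwrite("pics/w3.png",f["color"][:,:,::-1])
d=np.hypot(P[...,0]-.543,P[...,1]+.044);Q=P[(d<.032)&(P[...,2]>.098)&(P[...,2]<.12)]
print(cv2.minAreaRect((Q[:,:2]*1000).astype(np.float32)),np.median(Q[:,2]),state()["contact_force"],state()["tool_pos"])
for t in("pointer_tip","cup_blue","cup_orange"):print(t,[np.round(r["at"],3) for r in place_of("wrist",t)[:3]])
```

```text
((542.482666015625, -44.973018646240234), (14.38427448272705, 50.44123077392578), 46.72187805175781) 0.10544133855523552 [ 0.25384792 -0.14032137  0.12912624] [ 0.54354444 -0.04601866  0.26168274]
pointer_tip [array([ 0.546, -0.046, -0.   ]), array([0.409, 0.374, 0.   ]), array([ 0.58 , -0.078,  0.075])]
cup_blue [array([ 0.619, -0.145,  0.018]), array([ 0.581, -0.28 , -0.004])]
cup_orange [array([0.567, 0.079, 0.019])]
```

View pics/w3.png

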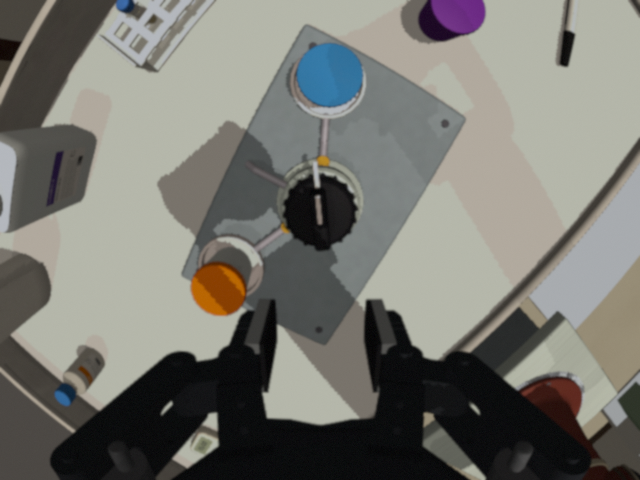

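The pointer (315,165) aims at the blue cup (330,75). The bar's top is at its seated height, both cups are where they stood, and the gripper is clear.

```bash
python3 -c "
from plant import *
print(job_done())"
```

```text
the job is handed in; nothing more can be done
None
```

The knob was pulled up, turned and dropped fully home in the socket on the blue-lid side, about 0.98 rad from park; it is released, both cups stayed in place, and the job was handed in at about 13 s of robot time.

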